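# Hold the matching test plate in the curing lamp's slot

## Robot

A 6-joint arm with a two-finger parallel gripper is mounted at the origin on the work surface; the furniture and walls round the work are solid. World frame = base frame: x ahead of the robot, y to its left, z up, the work surface at z = 0. Lengths are in mm, angles in rad, forces in N, time in s.
With the tool pointing down it reaches from about 350 to 775 mm from the base axis. Payload 7.3 kg.
Tool frame: the origin (TCP) lies between the finger pads; the fingertips stand 25 mm ahead of it and the grasp point (between the pads) lies 6 mm ahead of it; z points along the fingers, y is the direction in which the jaws open and shut (so a half turn about z gives the same grasp; the last joint's range is limited). The gripper opens to 92 mm and grips with 3 to 60 N. Pads are 19 mm wide; open, the fingers measure 130 mm over their backs; the gripper's body (75 mm by 190 mm) begins 47 mm behind the grasp point.
Start: joints at [1.169, 0.342, 1.524, -0, 1.275, -0.146], TCP at [132.818, 507.939, 251.741] pointing down, gripper open.
Joint ranges: [-2.53, 2.53], [-0.77, 2.02], [0.04, 2.7], [-1, 4.14], [0.28, 2.66], [-3.11, 3.11]. Speed limits (rad/s): [2.57, 2.57, 3.14, 3.14, 3.14, 3.14].

## Interface

Orientations are given as [roll, pitch, yaw] about the fixed x, y, z axes, in that order (R = Rz(yaw) Ry(pitch) Rx(roll)).
In Python, from plant import get_obs, capture, calibration, close_job gives the robot as it stands. The module is installed in compiled form; this text tells all that it offers.
- The arm moves only by the shell command python3 -m jog 'ROWS'. ROWS is JSON, one flat list of numbers, 5 for each row, row after row: the closure, from 0 (fully open) to 1 (shut), then the shift along the tool's x, y, z in mm, then the turn about the tool's z in degrees. In form: [fingers, tx, ty, tz, yaw, fingers, tx, ty, tz, yaw, ...]. A call has 1 to 5 rows; each row shifts and turns the pose as measured when the row begins, along the tool's axes as they then stand; what a row does not reach is not made up. A row lasts 1/10 s, in which the tool goes at most 50 mm and 8.59 degrees, less where a joint would pass 70% of its speed; a pose out of reach is approached as far as the arm can. A call is refused whole if a number of a shift passes 50 or a number of a turn 8.59, either way. A call with a gripper value outside its range is refused whole. The fingers move at their own pace and stop on an object; the grip force is fixed at half the most. Time passes only in rows, so rows that do not move let the fingers close. It gives the time, the measured TCP pose, the force and the opening at its end, in the units of the state.
- get_obs(): the state, without advancing time (a new reading comes with each control period).
- capture(name): name is "side" or "top"; returns (picture, depth): 384x512x3 uint8, red, green, blue; 384x512 float32, mm along the optical axis (not along the pixel's ray), 0 where there is no reading.
- calibration(name): a dict with "fovy" (degrees; the focal length in pixels is half the picture's height over the tangent of half this angle, whatever the lens; pixels are square), "cx", "cy" (the principal point, pixels), "R" (3x3) and "t" (3): a world point X has camera coordinates R X + t. Camera axes: x right, y down, z forward; pixel columns grow to the right and rows downward; lengths in mm; the calibration is good to about 2 mm. A picture is of the moment at which its call begins. calibration takes no time and is no camera call.
- close_job(): hands the job in, once; it reports no verdict.
The state is a dict: "time": time; "joint_positions": joint angles; "dq": joint speeds; "tau": joint torques, N m; "tool_pos": TCP position; "tcp_rot": TCP orientation; "contact_force": force on the tool from outside, world axes, zero at the start; "moment": the same for the moment, N m; "grip_width": finger opening in mm.
Only numpy, scipy, OpenCV 4.12 (cv2) and the standard library are available. Lean on these libraries where they do the work, as an engineer would, in place of code of your own. Each camera call takes 0.05 s, during which the arm holds its last target.

## Task

One stir stick lies on the white job sheet: take the upright test plate sprayed in the same colour as that stick's coated end, by its bare upper part, out of its foot and lower it through the narrow slot in the lid of the curing lamp box, until all the paint is below the top of the lid. Finish still holding it there: hanging in the gripper, not resting on the box's floor and not pressed hard against the slot, and do not let go. Leave the other plates, the sticks and everything else on the bench where they are.

Things in the scene. Friction and masses are not known exactly. Their poses are not given: they have to be found in the camera images.
- slot (a point): the centre of the slot's mouth, on the top face of the lamp box's lid, 115 mm above the bench. The slot runs 60 mm along the lamp box's y axis and is 14 mm wide along its x axis (2 mm more than a plate on every side), upright, through a lid 12 mm thick with a 2 mm bevel at the mouth; below the lid the box is hollow and wide (88 x 132 mm) down to its solid floor, 109 mm below this point. z up; x, y as the lamp box
- lamp_box: bench-top curing lamp: a closed pale-grey box with a dark lid, 96 mm (x) x 140 mm (y) x 115 mm high, an amber window on its front (-x side, roughly towards the robot), one slot in the middle of the lid. Fixed to the bench. Origin: centre of its underside; z up
- sheet: white job sheet with a thin blue border lying on the bench between the plates and the lamp box, 160 mm (x) x 56 mm (y), 2 mm thick, flat and in nobody's way; origin at its centre. One of the three stir sticks lies on it (its ends stick out), its coated end roughly towards the robot; that stick's coated end shows the colour asked for
- plate_red: test plate of the red batch: a flat hardboard plate standing upright on its short edge in a foot, 10 mm thick (x) x 56 mm wide (y) x 145 mm tall (z), 0.12 kg; the lower 75 mm is sprayed red all round, the upper 70 mm is bare tan board to hold it by; both broad faces are alike. Origin: centre of its bottom edge; z up the plate
- stick_red: flat wooden stir stick with one end coated red, 20 mm (x) x 201 mm (y) x 9 mm, lying flat on the bench or the sheet, the coated end at its -y end; origin: its middle, at its underside
- plate_black: test plate of the black (dark charcoal) batch: a flat hardboard plate standing upright on its short edge in a foot, 10 mm thick (x) x 56 mm wide (y) x 145 mm tall (z), 0.12 kg; the lower 75 mm is sprayed black (dark charcoal) all round, the upper 70 mm is bare tan board to hold it by; both broad faces are alike. Origin: centre of its bottom edge; z up the plate
- stick_black: flat wooden stir stick with one end coated black (dark charcoal), 20 mm (x) x 201 mm (y) x 9 mm, lying flat on the bench or the sheet, the coated end at its -y end; origin: its middle, at its underside
- plate_grey: test plate of the pale grey (nearly white) batch: a flat hardboard plate standing upright on its short edge in a foot, 10 mm thick (x) x 56 mm wide (y) x 145 mm tall (z), 0.12 kg; the lower 75 mm is sprayed pale grey (nearly white) all round, the upper 70 mm is bare tan board to hold it by; both broad faces are alike. Origin: centre of its bottom edge; z up the plate
- stick_grey: flat wooden stir stick with one end coated pale grey (nearly white), 20 mm (x) x 201 mm (y) x 9 mm, lying flat on the bench or the sheet, the coated end at its -y end; origin: its middle, at its underside
- foot_red: grey plastic foot in which the red plate stands, 44 mm (x) x 76 mm (y) x 26 mm high, fixed; its upright slot, 14 x 60 mm with its long side along y, is 20 mm deep, so that the plate's bottom edge stands 6 mm above the bench and the plate's top 151 mm. Origin: centre of its underside; z up
- foot_black: grey plastic foot in which the black (dark charcoal) plate stands, 44 mm (x) x 76 mm (y) x 26 mm high, fixed; its upright slot, 14 x 60 mm with its long side along y, is 20 mm deep, so that the plate's bottom edge stands 6 mm above the bench and the plate's top 151 mm. Origin: centre of its underside; z up
- foot_grey: grey plastic foot in which the pale grey (nearly white) plate stands, 44 mm (x) x 76 mm (y) x 26 mm high, fixed; its upright slot, 14 x 60 mm with its long side along y, is 20 mm deep, so that the plate's bottom edge stands 6 mm above the bench and the plate's top 151 mm. Origin: centre of its underside; z up
- tin: closed white sample tin, 67 mm across, 73 mm high, a bystander at the back right; origin: centre of its underside
- air_cap: spray gun air cap, white with a yellow knurled ring, 30 mm across, 24 mm high, standing in front of the lamp box, a bystander; origin: centre of its underside

How it is judged (in metres and radians):
On the way, in this order (a step that is already met when the one before it is completed fails the run):
1. the plate whose paint matches the stick on the sheet is drawn up out of its foot in the gripper (((horizontal distance between stick_red and sheet below 0.08 m and contact force between the fingers and plate_red above 1 N and height (world z) of plate_red above 0.045 m) or (horizontal distance between stick_black and sheet below 0.08 m and contact force between the fingers and plate_black above 1 N and height (world z) of plate_black above 0.045 m) or (horizontal distance between stick_grey and sheet below 0.08 m and contact force between the fingers and plate_grey above 1 N and height (world z) of plate_grey above 0.045 m))), for 0.2 s.
2. held in the gripper, its lower edge has entered the slot of the lamp box's lid by 15 mm (((horizontal distance between stick_red and sheet below 0.08 m and contact force between the fingers and plate_red above 1 N and (x of plate_red in the frame of slot between -0.005 and 0.005 m and y of plate_red in the frame of slot between -0.005 and 0.005 m and angle between plate_red's own z axis and vertical below 0.15 rad and angle between the y axis of plate_red and the y axis of lamp_box, either way round below 0.2 rad) and z of plate_red in the frame of slot below -0.015 m) or (horizontal distance between stick_black and sheet below 0.08 m and contact force between the fingers and plate_black above 1 N and (x of plate_black in the frame of slot between -0.005 and 0.005 m and y of plate_black in the frame of slot between -0.005 and 0.005 m and angle between plate_black's own z axis and vertical below 0.15 rad and angle between the y axis of plate_black and the y axis of lamp_box, either way round below 0.2 rad) and z of plate_black in the frame of slot below -0.015 m) or (horizontal distance between stick_grey and sheet below 0.08 m and contact force between the fingers and plate_grey above 1 N and (x of plate_grey in the frame of slot between -0.005 and 0.005 m and y of plate_grey in the frame of slot between -0.005 and 0.005 m and angle between plate_grey's own z axis and vertical below 0.15 rad and angle between the y axis of plate_grey and the y axis of lamp_box, either way round below 0.2 rad) and z of plate_grey in the frame of slot below -0.015 m))), for 0.1 s.
At the end, for the whole second after the job is handed in: The matching plate is upright in the slot (within 5 mm of its centre), its bottom edge 73 to 108 mm below the lid's top (paint 75 mm, floor at 109 mm), held by the fingers (over 1 N), still (under 20 mm/s) and pressing the lamp box with under 10 N, all through the last second (((horizontal distance between stick_red and sheet below 0.08 m and contact force between the fingers and plate_red above 1 N and (x of plate_red in the frame of slot between -0.005 and 0.005 m and y of plate_red in the frame of slot between -0.005 and 0.005 m and angle between plate_red's own z axis and vertical below 0.15 rad and angle between the y axis of plate_red and the y axis of lamp_box, either way round below 0.2 rad) and z of plate_red in the frame of slot between -0.108 and -0.073 m and contact force between plate_red and lamp_box below 10 N and linear speed of plate_red below 0.02 m/s) or (horizontal distance between stick_black and sheet below 0.08 m and contact force between the fingers and plate_black above 1 N and (x of plate_black in the frame of slot between -0.005 and 0.005 m and y of plate_black in the frame of slot between -0.005 and 0.005 m and angle between plate_black's own z axis and vertical below 0.15 rad and angle between the y axis of plate_black and the y axis of lamp_box, either way round below 0.2 rad) and z of plate_black in the frame of slot between -0.108 and -0.073 m and contact force between plate_black and lamp_box below 10 N and linear speed of plate_black below 0.02 m/s) or (horizontal distance between stick_grey and sheet below 0.08 m and contact force between the fingers and plate_grey above 1 N and (x of plate_grey in the frame of slot between -0.005 and 0.005 m and y of plate_grey in the frame of slot between -0.005 and 0.005 m and angle between plate_grey's own z axis and vertical below 0.15 rad and angle between the y axis of plate_grey and the y axis of lamp_box, either way round below 0.2 rad) and z of plate_grey in the frame of slot between -0.108 and -0.073 m and contact force between plate_grey and lamp_box below 10 N and linear speed of plate_grey below 0.02 m/s))); the arm keeps its last pose, push and grip.
It fails at once if a plate that does not match the stick on the sheet is moved (more than 30 mm) ((horizontal distance between stick_red and sheet below 0.08 m and distance of any of plate_black, plate_grey from where it was at the start of the episode above 0.03 m) or (horizontal distance between stick_black and sheet below 0.08 m and distance of any of plate_red, plate_grey from where it was at the start of the episode above 0.03 m) or (horizontal distance between stick_grey and sheet below 0.08 m and distance of any of plate_red, plate_black from where it was at the start of the episode above 0.03 m)).
It fails at once if a stir stick is moved (more than 40 mm) (distance of any of stick_red, stick_black, stick_grey from where it was at the start of the episode above 0.04 m).
It fails at once if the tin or air cap is moved (more than 40 mm) (distance of any of tin, air_cap from where it was at the start of the episode above 0.04 m).
It also fails if it takes over 42 s, if anything falls off the work surface, if the arm or the gripper's body presses on something with over 40 N, if the wrist force passes 120 N, or if a joint passes its speed limit or range.

## Working session

There is one attempt and no reset: what is moved stays moved. The work goes in short steps, Python scripts to look and compute and a shell command to move; the robot and the scene stay as the last step left them, time stands still between calls to the robot, and variables do not carry over. Pictures are saved under pics/ and viewed, and the job is handed in when it is done.

```bash
mkdir -p pics; python3 - <<'E'
from plant import *
import cv2,numpy as np
print(get_obs())
for n in("side","top"):
    im,d=capture(n);cv2.imwrite(f"pics/{n}0.png",im[:,:,::-1]);np.savez(f"{n}0.npz",im=im,d=d)
    c=calibration(n);print(n,c, (d>0).mean())
E
```

```text
{'time': 0.0, 'joint_positions': array([ 1.16899547e+00,  3.42684263e-01,  1.52502990e+00, -2.57256201e-05,
        1.27538654e+00, -1.45995902e-01]), 'dq': array([ 0.00017002,  0.00073502,  0.00037295,  0.0003992 , -0.00110168,
       -0.0004813 ]), 'tau': array([ 9.24600099e-04, -4.31233943e+01, -2.44222909e+01,  7.19997799e-02,
        5.57714654e-02, -1.28970328e-04]), 'tool_pos': array([132.67346797, 507.57319418, 251.06039519]), 'tcp_rot': array([-3.14009706e+00, -1.95050656e-04,  2.88579506e+00]), 'contact_force': array([-0.4974255 ,  1.17576284,  0.09175164]), 'moment': array([ 0.01947374, -0.010195  , -0.00568405]), 'grip_width': 91.65518189297691}
side {'fovy': 57.757096378762306, 'cx': 260.8314212676082, 'cy': 190.3295068090077, 'R': array([[-0.95596644, -0.29346162,  0.00290585],
       [-0.16131401,  0.51716571, -0.84054591],
       [ 0.24516516, -0.80400243, -0.54173253]]), 't': array([458.75882906, 153.60797838, 793.66669222])} 0.9961395263671875
top {'fovy': 52.017966426156725, 'cx': 259.33526901963785, 'cy': 192.2581082892233, 'R': array([[ 0.02729625, -0.99962412,  0.00255422],
       [-0.98133106, -0.02728318, -0.19038114],
       [ 0.19037927,  0.00269015, -0.98170693]]), 't': array([ -13.43730492,  503.96370199, 1033.67064421])} 0.9960479736328125
```

View pics/side0.png

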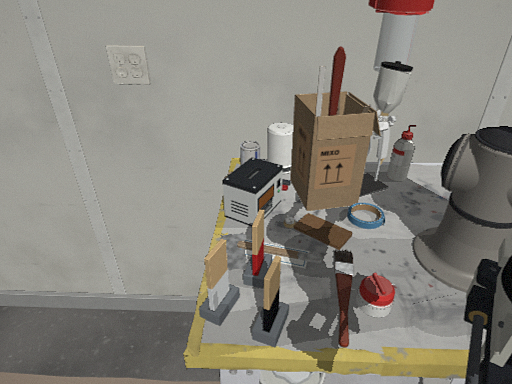

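View pics/top0.png

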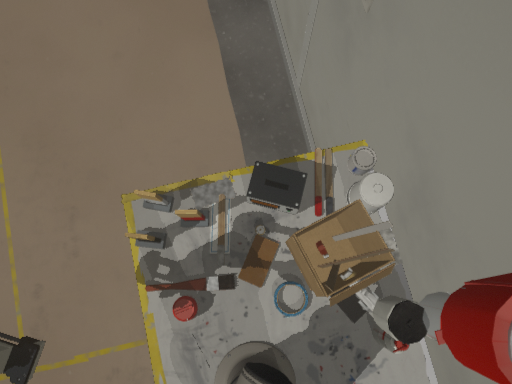

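```bash
python3 - <<'E'
import cv2
t=cv2.imread("pics/top0.png");s=cv2.imread("pics/side0.png")
cv2.imwrite("pics/t1.png",cv2.resize(t[150:270,120:270],None,fx=5,fy=5,interpolation=2))
cv2.imwrite("pics/t2.png",cv2.resize(t[140:240,240:400],None,fx=5,fy=5,interpolation=2))
cv2.imwrite("pics/s1.png",cv2.resize(s[140:345,190:390],None,fx=2.9,fy=2.9,interpolation=2))
E
```

```text
(no output)
```

View pics/t1.png

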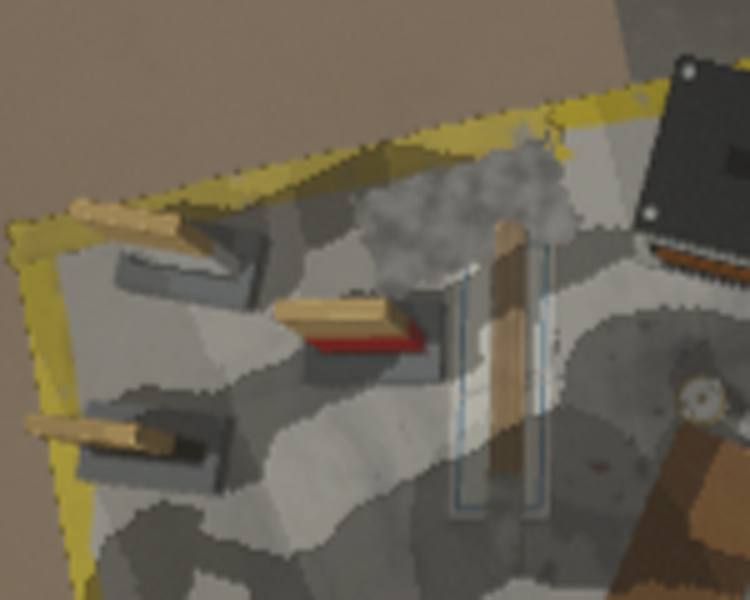

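View pics/t2.png

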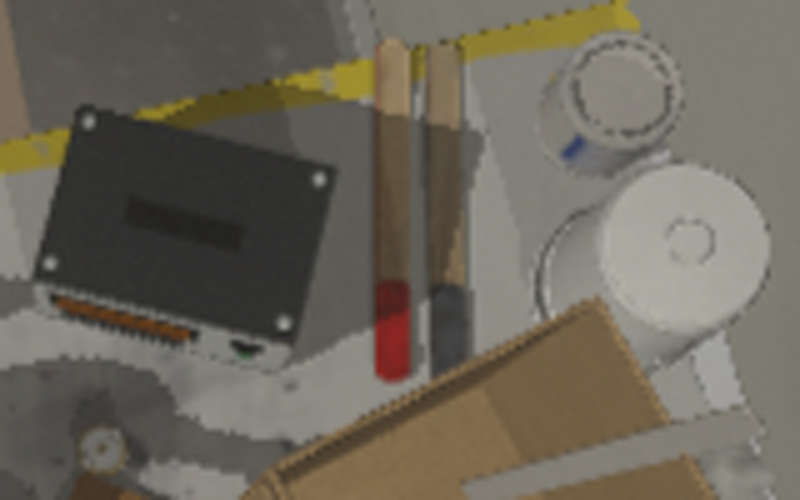

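View pics/s1.png

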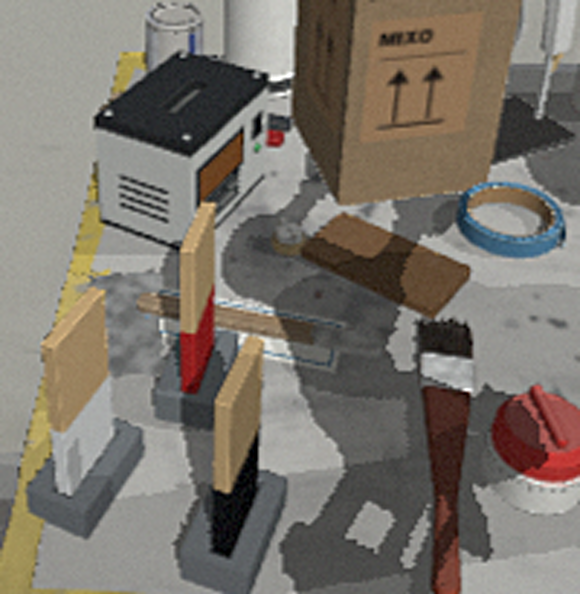

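```bash
python3 - <<'E'
import cv2,numpy as np
t=cv2.imread("pics/top0.png");s=cv2.imread("pics/side0.png")
a=cv2.convertScaleAbs(t[190:270,190:260],alpha=1.8,beta=-60)
b=cv2.convertScaleAbs(s[235:275,230:330],alpha=1.8,beta=-60)
cv2.imwrite("pics/t3.png",cv2.resize(a,None,fx=7,fy=7,interpolation=0))
cv2.imwrite("pics/s3.png",cv2.resize(b,None,fx=7.5,fy=7.5,interpolation=0))
print(t[250,205:240].tolist())
print("blackstick",t[205,322:336].tolist())
E
```

```text
[[71, 76, 78], [73, 77, 79], [73, 76, 79], [73, 79, 80], [78, 84, 85], [88, 93, 93], [78, 74, 65], [88, 92, 92], [88, 93, 92], [89, 93, 93], [88, 92, 93], [86, 90, 91], [71, 76, 78], [66, 71, 72], [64, 69, 70], [64, 69, 71], [64, 70, 71], [67, 73, 73], [69, 75, 76], [68, 74, 76], [88, 93, 93], [88, 92, 91], [83, 84, 79], [82, 81, 76], [86, 93, 95], [64, 67, 70], [63, 66, 68], [64, 68, 70], [64, 69, 70], [66, 71, 72], [69, 73, 75], [69, 73, 75], [70, 74, 75], [69, 74, 76], [69, 74, 76]]
blackstick [[77, 83, 91], [97, 104, 106], [131, 138, 141], [114, 120, 123], [59, 63, 65], [60, 60, 62], [60, 61, 61], [63, 64, 64], [64, 65, 65], [66, 65, 66], [63, 65, 66], [70, 76, 79], [97, 104, 106], [133, 141, 143]]
```

View pics/t3.png

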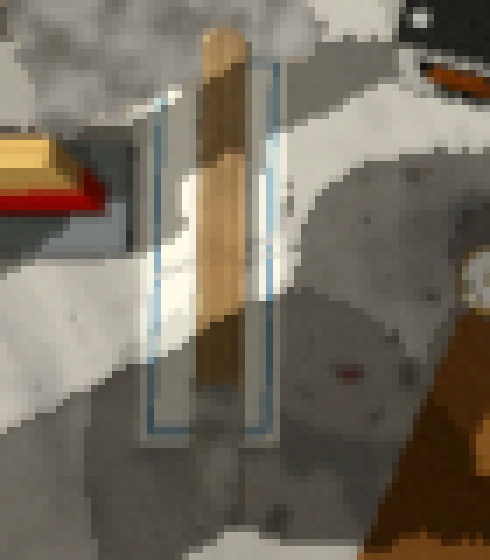

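View pics/s3.png

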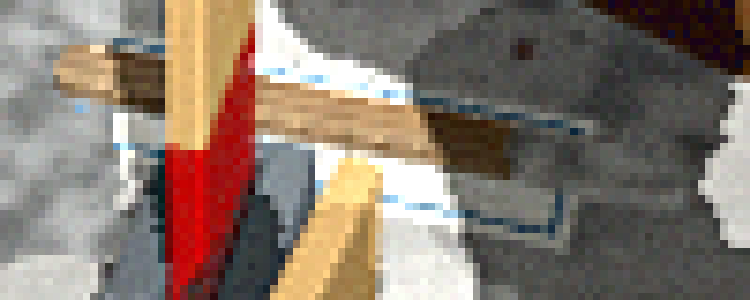

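```bash
cat > h.py <<'E'
import numpy as np,cv2
from plant import calibration
def cloud(n,d):
    c=calibration(n);f=d.shape[0]/2/np.tan(np.radians(c['fovy']/2))
    v,u=np.mgrid[:d.shape[0],:d.shape[1]].astype(float)
    p=np.stack([(u-c['cx'])/f*d,(v-c['cy'])/f*d,d],-1)
    P=(p-c['t'])@c['R'];P[d==0]=np.nan
    return P
def ray(n,uv,z,shape=(384,512)):
    c=calibration(n);f=shape[0]/2/np.tan(np.radians(c['fovy']/2))
    uv=np.atleast_2d(np.asarray(uv,float))
    r=np.c_[(uv-[c['cx'],c['cy']])/f,np.ones(len(uv))]@c['R']; o=-c['R'].T@c['t']
    return o+r*((z-o[2])/r[:,2])[:,None]
def load(n,k=0):
    z=np.load(f"{n}{k}.npz");return z['im'],z['d']
E
python3 - <<'E'
from h import *
for n in("top","side"):
    im,d=load(n);P=cloud(n,d)
    # lid
    if n=="top":
        print("plate px",P[192:200:2,138:162:6].round(0).tolist())
        print("lid c",P[185,277].round(1),"bench",P[170:172,215].round(1))
    hsv=cv2.cvtColor(im,cv2.COLOR_RGB2HSV)
    x0=(135,187,175,205) if n=="top" else (200,225,235,285)
    m=np.zeros(d.shape,bool)
    m = (P[...,2]>100)&(P[...,2]<165)&(P[...,0]>300)&(P[...,0]<750)
    nn,lab,st,ce=cv2.connectedComponentsWithStats(m.astype(np.uint8))
    for i in range(1,nn):
        if st[i,4]>25: print(n,st[i],np.nanmedian(P[lab==i],0).round(1))
E
```

```text
plate px [[[477.0, 301.0, 151.0], [477.0, 286.0, 151.0], [477.0, 272.0, 150.0], [506.0, 297.0, 0.0]], [[473.0, 303.0, 143.0], [472.0, 287.0, 149.0], [472.0, 271.0, 153.0], [473.0, 257.0, 147.0]], [[492.0, 347.0, 4.0], [471.0, 293.0, 126.0], [468.0, 272.0, 148.0], [469.0, 258.0, 143.0]], [[487.0, 347.0, 2.0], [474.0, 306.0, 80.0], [470.0, 282.0, 108.0], [467.0, 262.0, 128.0]]]
lid c [534.9 -49.5   6.6] bench [[ 780.3  229.6 -817.9]
 [ 773.   228.3 -809.2]]
top [ 371   94   64  179 1886] [ 511.8 -361.4  134. ]
top [ 246  161   62   49 1899] [512.3 -44.7 114.4]
top [ 356  172   38   37 1060] [ 500.1 -291.   140.2]
top [134 190  27  10 161] [472.6 281.6 147.6]
top [328 208  45  45 363] [ 391.1 -234.5  134.5]
top [175 210  26   7 162] [428.  177.5 148. ]
top [125 233  28   7 133] [368.  292.4 148.3]
top [335 257  22   7  69] [ 324.5 -216.3  132.2]
top [355 256  23  15  99] [ 318.8 -274.7  135.2]
side [ 208  110  136   70 3058] [ 507.2 -278.5  135.1]
side [ 222  157   61   39 1298] [511.3 -26.4 113.8]
side [252 210  12  37 326] [427.2 196.2 134.9]
side [204 239  23  42 604] [472.  295.6 132.6]
side [263 256  18  46 496] [366.3 312.3 136.9]
```

```bash
python3 - <<'E'
from h import *
def rect(P):
    r=cv2.minAreaRect(P[:,:2].astype(np.float32));return [np.round(x,3) for x in (r[0],r[1],r[2])]
for n in("top","side"):
    im,d=load(n);P=cloud(n,d)
    box=(P[...,0]>440)&(P[...,0]<590)&(P[...,1]>-140)&(P[...,1]<50)
    lid=box&(P[...,2]>108)&(P[...,2]<121)
    ncc,lab,st,_=cv2.connectedComponentsWithStats(lid.astype(np.uint8));k=1+st[1:,4].argmax();lm=(lab==k)
    cs,_=cv2.findContours(lm.astype(np.uint8),cv2.RETR_EXTERNAL,cv2.CHAIN_APPROX_NONE)
    print(n,"lid",rect(ray(n,cs[0][:,0,:],115)))
    g=im.mean(-1);fill=np.zeros(d.shape,np.uint8);cv2.drawContours(fill,cs,-1,1,-1)
    fill=cv2.erode(fill,np.ones((7,7)))>0
    t=np.median(g[fill]);sl=fill&(g<t-10)
    ncc,lab,st,ce=cv2.connectedComponentsWithStats(sl.astype(np.uint8))
    for i in range(1,ncc):
        if st[i,4]>15:
            m=lab==i;v,u=np.nonzero(m);R=ray(n,np.c_[u,v],115)
            print(" slot",st[i],R.mean(0).round(1),rect(R),"thr",t)
    # plate top face & broad faces
    b=(P[...,0]>440)&(P[...,0]<510)&(P[...,1]>235)&(P[...,1]<340)&(P[...,2]>85)&(P[...,2]<165)
    Q=P[b];c=Q.mean(0)
    _,_,V=np.linalg.svd(Q[:,:2]-np.median(Q[:,:2],0));dr=V[0]; 
    print(n,"plate",len(Q),"dir",np.degrees(np.arctan2(dr[1],dr[0]))%180,rect(Q),np.percentile(Q[:,2],[1,50,99]).round(1))
    if n=="top":
        T=P[b&(P[...,2]>145.5)];print(len(T),rect(T),T.mean(0))
E
```

```text
top lid [array([513.253, -44.175]), array([139.855,  96.915]), np.float64(77.103)]
 slot [265 179  23  11 102] [513.1 -43.1 115. ] [array([513.02, -43.16]), array([59.392, 12.747]), np.float64(75.253)] thr 48.0
top plate 180 dir 82.54274202238656 [array([474.871, 285.33 ]), array([56.626, 10.432]), np.float64(81.545)] [ 85.3 146.5 152.8]
93 [array([474.664, 285.226]), array([55.665, 10.202]), np.float64(82.707)] [474.74545221 285.15173663 149.63204668]
side lid [array([512.075, -35.285]), array([148.144, 101.396]), np.float64(77.076)]
side plate 740 dir 78.99604238603762 [array([474.494, 289.572]), array([56.76 , 11.307]), np.float64(80.69)] [ 85.6 125.6 151.2]
```

```bash
python3 - <<'E'
from h import *
A=np.concatenate([cloud(n,load(n)[1]).reshape(-1,3) for n in("top","side")])
A=A[np.isfinite(A).all(1)]
for y0 in range(-260,60,20):
    m=(A[:,1]>y0)&(A[:,1]<y0+20)&(A[:,0]>120)&(A[:,0]<700)&(A[:,2]>150)
    if m.sum(): print(y0,m.sum(),A[m].min(0).round(),A[m].max(0).round())
for n in("top","side"):
    P=cloud(n,load(n)[1]);
    m=(abs(P[...,0]-475)<60)&(abs(P[...,1]-290)<60)&(abs(P[...,2]-26)<4)
    r=cv2.minAreaRect(P[m][:,:2].astype(np.float32));print(n,r)
P=cloud("side",load("side")[1]);v,u=np.nonzero(np.hypot(P[...,0]-513,P[...,1]+44)<45);print(u.min(),u.max(),v.min(),v.max())
im,d=load("side");cv2.imwrite("pics/s4.png",cv2.resize(im[150:205,220:290,::-1],None,fx=8,fy=8,interpolation=0))
E
```

```text
-260 3172 [ 176. -260.  150.] [ 409. -240.  358.]
-240 1082 [ 198. -240.  150.] [ 448. -220.  333.]
-220 468 [ 242. -220.  151.] [ 454. -200.  274.]
-200 387 [ 230. -200.  150.] [ 446. -180.  274.]
-180 449 [ 220. -180.  152.] [ 435. -160.  274.]
-160 469 [ 223. -160.  151.] [ 424. -140.  285.]
-140 1175 [ 242. -140.  150.] [ 413. -120.  407.]
-120 1675 [ 254. -120.  150.] [ 402. -100.  416.]
-100 1140 [ 294. -100.  150.] [391. -80. 273.]
-80 706 [328. -80. 150.] [379. -62. 272.]
top ((475.1453857421875, 285.01812744140625), (75.89430236816406, 44.21186447143555), 80.69285583496094)
side ((474.33294677734375, 288.5074768066406), (78.0487289428711, 44.5963134765625), 80.74371337890625)
237 271 164 181
```

View pics/s4.png

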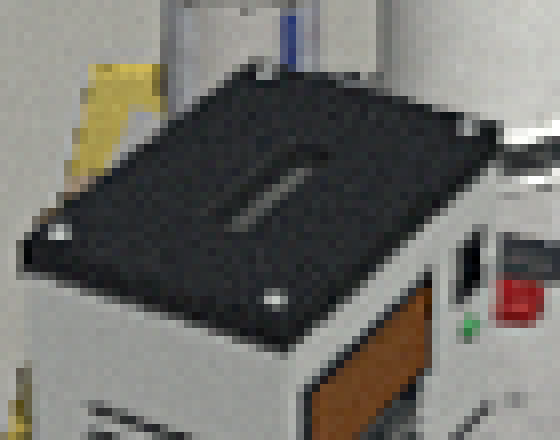

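```bash
python3 -m jog '[0.5,0,0,0,8.5,0.5,0,0,0,8.5,0.5,0,0,0,8.5,0.5,0,0,0,8.5,0.5,0,0,0,8.5]'
```

```text
time: 0.6
tool_pos: [132.2, 506.5, 248.9]
tcp_rot: [-3.136, 0.004, 2.131]
contact_force: [0.5, 0.1, -0.0]
grip_width: 56.5
```

```bash
cat > rel.py <<'E'
import sys,numpy as np
from plant import get_obs
x,y,z,yd=map(float,sys.argv[1:5]);o=get_obs();r=o['tcp_rot'];a=r[2]
d=np.array([x,y,z])-o['tool_pos']
print("t",round(o['time'],2),"pos",o['tool_pos'].round(1),"rot",np.degrees(r).round(2),"F",o['contact_force'].round(1),"w",round(o['grip_width'],1))
from scipy.spatial.transform import Rotation as R
print("tool shift",(R.from_euler('xyz',r).as_matrix().T@d).round(1),"turn",round((np.degrees(a)-yd+180)%360-180,2))
E
python3 -m jog '[0.5,0,0,0,8.5,0.5,0,0,0,8.5,0.5,0,0,0,8.5,0.5,0,0,0,8.5,0.5,0,0,0,7]'; python3 rel.py 474.6 287 245 80.7
```

```text
time: 1.1
tool_pos: [131.7, 505.3, 246.7]
tcp_rot: [-3.139, 0.011, 1.403]
contact_force: [0.7, 0.4, -0.6]
grip_width: 46.1
t 1.1 pos [131.7 505.3 246.7] rot [-179.85    0.65   80.4 ] F [ 0.7  0.4 -0.6] w 46.1
tool shift [-158.   374.5    2.5] turn -0.3
```

```bash
python3 -m jog '[0.5,-18,43,-1,0,0.5,-18,43,-1,0,0.5,-18,43,-1,0,0.5,-18,43,-1,0,0.5,-18,43,-1,0]'; python3 rel.py 474.6 287 245 80.7
```

```text
time: 1.6
tool_pos: [329.0, 378.9, 249.9]
tcp_rot: [-3.136, 0.014, 1.41]
contact_force: [0.3, 0.1, 1.0]
grip_width: 46.2
t 1.6 pos [329.  378.9 249.9] rot [-179.66    0.78   80.76] F [0.3 0.1 1. ] w 46.2
tool shift [-67.3 158.5   4.9] turn 0.06
```

```bash
python3 -m jog '[0.5,-18,43,0,0,0.5,-18,43,0,0,0.5,-16,38,0,0,0.5,-10,24,0,0,0.5,0,0,0,0]'; python3 rel.py 474.6 287 245 80.7
```

```text
time: 2.1
tool_pos: [474.0, 285.1, 247.9]
tcp_rot: [-3.134, 0.016, 1.403]
contact_force: [-0.3, 0.6, -0.5]
grip_width: 45.8
t 2.1 pos [474.  285.1 247.9] rot [-179.58    0.92   80.37] F [-0.3  0.6 -0.5] w 45.8
tool shift [2.  0.3 2.8] turn -0.33
```

```bash
python3 -m jog '[0.5,1,0,30,0,0.5,1,0,25,0,0.5,0,0,0,0]'; python3 rel.py 474.6 287 130 80.7
python3 - <<'E'
from plant import *
import cv2,numpy as np
o=[capture(n)[0][:,:,::-1] for n in("side","top")]
a=o[0][150:330,150:330];b=o[1][130:250,90:210]
cv2.imwrite("pics/g1.png",np.hstack([cv2.resize(a,(390,390)),cv2.resize(b,(390,390))]))
E
```

```text
time: 2.4
tool_pos: [473.1, 286.4, 191.1]
tcp_rot: [-3.133, 0.016, 1.401]
contact_force: [-0.1, 1.4, 0.0]
grip_width: 45.5
t 2.4 pos [473.1 286.4 191.1] rot [-179.53    0.89   80.26] F [-0.1  1.4  0. ] w 45.5
tool shift [ 1.8  1.9 61.1] turn -0.44
```

View pics/g1.png

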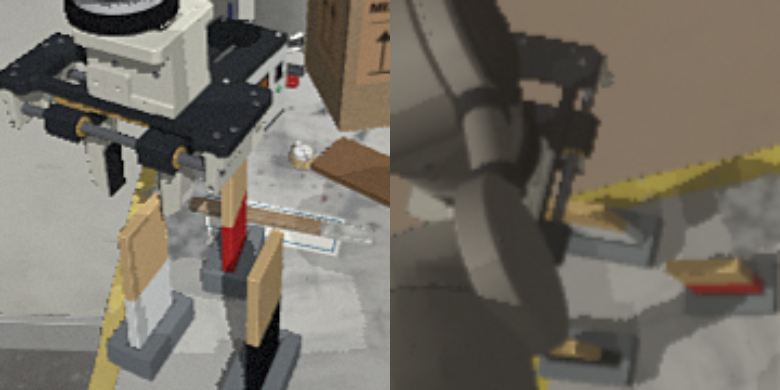

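The fingers, at about (112,180) and (175,195), straddle the grey plate's top at (140,235). The coated end on the sheet at (345,230) shows pale grey, which confirms the colour. I'll descend.

```bash
python3 -m jog '[0.5,1,1,25,-0.2,0.5,1,1,22,-0.2,0.5,0,0,13,0,0.5,0,0,0,0]'; python3 rel.py 474.6 287 130 80.7
```

```text
time: 2.9
tool_pos: [478.6, 291.6, 139.8]
tcp_rot: [3.136, 0.006, 1.411]
contact_force: [-0.3, -0.3, -0.9]
grip_width: 45.8
t 2.9 pos [478.6 291.6 139.8] rot [179.65   0.34  80.86] F [-0.3 -0.3 -0.9] w 45.8
tool shift [-5.1 -3.3  9.8] turn 0.16
```

```bash
python3 -m jog '[0.5,0,0,0,0]'; python3 rel.py 474.6 287 130 80.7; python3 -c "
from plant import *
o=get_obs();print(o['joint_positions'],o['dq'],o['tau'],o['moment'])"
```

```text
time: 3.0
tool_pos: [479.1, 292.2, 141.4]
tcp_rot: [3.134, 0.005, 1.412]
contact_force: [-0.5, -0.3, 0.3]
grip_width: 45.9
t 3.0 pos [479.1 292.2 141.4] rot [179.56   0.27  80.89] F [-0.5 -0.3  0.3] w 45.9
tool shift [-5.8 -3.7 11.4] turn 0.19
[ 0.41536613  0.51418357  1.57742584 -0.00943763  1.04611048  0.5790342 ] [ 0.00659755 -0.00540229 -0.00495421 -0.00050115  0.01101892  0.00100793] [-3.99189396e-02 -4.78413355e+01 -2.08653349e+01  4.16654628e-02
 -4.57286392e-02 -1.70436091e-03] [-0.14522075  0.06922681 -0.03261214]
```

```bash
python3 -m jog '[0.5,-5,-3,6,0,0.5,0,0,0,0]'; python3 rel.py 474.6 287 130 80.7
```

```text
time: 3.2
tool_pos: [475.9, 288.2, 137.5]
tcp_rot: [3.13, 0.003, 1.413]
contact_force: [0.5, 0.1, -0.1]
grip_width: 45.8
t 3.2 pos [475.9 288.2 137.5] rot [1.7936e+02 1.5000e-01 8.0930e+01] F [ 0.5  0.1 -0.1] w 45.8
tool shift [-1.3 -1.2  7.5] turn 0.23
```

```bash
python3 -m jog '[0.5,-1,-1,7,0,0.5,0,0,0,0]'; python3 rel.py 474.6 287 130 80.7
```

```text
time: 3.4
tool_pos: [475.1, 287.3, 131.2]
tcp_rot: [3.129, 0.001, 1.412]
contact_force: [0.2, -0.6, -0.1]
grip_width: 45.9
t 3.4 pos [475.1 287.3 131.2] rot [1.7927e+02 8.0000e-02 8.0920e+01] F [ 0.2 -0.6 -0.1] w 45.9
tool shift [-0.4 -0.4  1.2] turn 0.22
```

```bash
python3 -m jog '[1,0,0,0,0,1,0,0,0,0,1,0,0,0,0,1,0,0,0,0,1,0,0,0,0]'; python3 rel.py 474.6 287 130 80.7; python3 -m jog '[1,0,0,0,0,1,0,0,0,0]'
```

```text
time: 3.9
tool_pos: [475.4, 287.4, 131.4]
tcp_rot: [3.128, 0.001, 1.412]
contact_force: [0.1, 0.0, -0.3]
grip_width: 10.2
t 3.9 pos [475.4 287.4 131.4] rot [1.7924e+02 6.0000e-02 8.0910e+01] F [ 0.1  0.  -0.3] w 10.2
tool shift [-0.5 -0.8  1.4] turn 0.21
time: 4.1
tool_pos: [475.3, 287.4, 131.4]
tcp_rot: [3.129, 0.001, 1.412]
contact_force: [0.3, -0.8, 0.4]
grip_width: 9.8
```

```bash
python3 -m jog '[1,0,0,-12,0,1,0,0,-12,0,1,0,0,-15,0]'; python3 rel.py 475 287 275 80.7; python3 -m jog '[1,0,0,-25,0,1,0,0,-30,0,1,0,0,-30,0,1,0,0,-20,0,1,0,0,0,0]'; python3 rel.py 475 287 275 80.7
```

```text
time: 4.4
tool_pos: [473.8, 287.0, 171.1]
tcp_rot: [3.132, 0.004, 1.412]
contact_force: [0.6, 0.4, -0.4]
grip_width: 9.8
t 4.4 pos [473.8 287.  171.1] rot [179.47   0.21  80.91] F [ 0.6  0.4 -0.4] w 9.8
tool shift [  -0.2    2.1 -103.9] turn 0.21
time: 4.9
tool_pos: [473.2, 287.8, 287.8]
tcp_rot: [3.125, -0.001, 1.412]
contact_force: [0.6, -0.5, -1.3]
grip_width: 9.9
t 4.9 pos [473.2 287.8 287.8] rot [ 1.7905e+02 -6.0000e-02  8.0910e+01] F [ 0.6 -0.5 -1.3] w 9.9
tool shift [-0.5  1.7 12.9] turn 0.21
```

```bash
python3 rel.py 513.5 -43.5 282 77; python3 -m jog '[1,-40,11,0,0.8,1,-45,12,0,0.8,1,-45,12,0,0.8,1,-45,12,0,0.8,1,-40,11,0,0.7]'; python3 rel.py 513.5 -43.5 282 77
```

```text
t 4.9 pos [473.2 287.8 287.8] rot [ 1.7905e+02 -6.0000e-02  8.0910e+01] F [ 0.6 -0.5 -1.3] w 9.9
tool shift [-320.8   92.     7. ] turn 3.91
time: 5.4
tool_pos: [489.0, 63.9, 286.6]
tcp_rot: [3.126, -0.004, 1.352]
contact_force: [0.3, 0.5, -1.2]
grip_width: 9.7
t 5.4 pos [489.   63.9 286.6] rot [179.09  -0.23  77.47] F [ 0.3  0.5 -1.2] w 9.7
tool shift [-99.6  47.1   4.9] turn 0.47
```

```bash
python3 -m jog '[1,-35,16,1,0.4,1,-32,15,1,0,1,-22,11,0,0,1,-8,4,0,0,1,0,0,0,0]'; python3 rel.py 513.5 -43.5 282 77;python3 -m jog '[1,0,0,0,0,1,0,0,0,0]'; python3 rel.py 513.5 -43.5 282 77
python3 - <<'E'
from plant import *
import cv2,numpy as np
for n in("side","top"):
    im,d=capture(n);cv2.imwrite(f"pics/{n}1.png",im[:,:,::-1]);np.savez(f"{n}1.npz",im=im,d=d)
a=cv2.imread("pics/side1.png")[70:250,160:340];b=cv2.imread("pics/top1.png")[100:280,180:360]
cv2.imwrite("pics/g2.png",np.hstack([cv2.resize(a,(398,398)),cv2.resize(b,(398,398))]))
E
```

```text
time: 5.9
tool_pos: [510.2, -50.0, 281.6]
tcp_rot: [3.131, -0.003, 1.337]
contact_force: [0.7, 0.0, -2.0]
grip_width: 9.9
t 5.9 pos [510.2 -50.  281.6] rot [179.38  -0.18  76.61] F [ 0.7  0.  -2. ] w 9.9
tool shift [ 7.1  1.7 -0.3] turn -0.39
time: 6.1
tool_pos: [509.5, -48.3, 281.0]
tcp_rot: [3.132, -0.004, 1.338]
contact_force: [1.6, 0.9, -0.0]
grip_width: 10.0
t 6.1 pos [509.5 -48.3 281. ] rot [179.48  -0.22  76.66] F [ 1.6  0.9 -0. ] w 10.0
tool shift [ 5.6  2.8 -0.9] turn -0.34
```

View pics/g2.png

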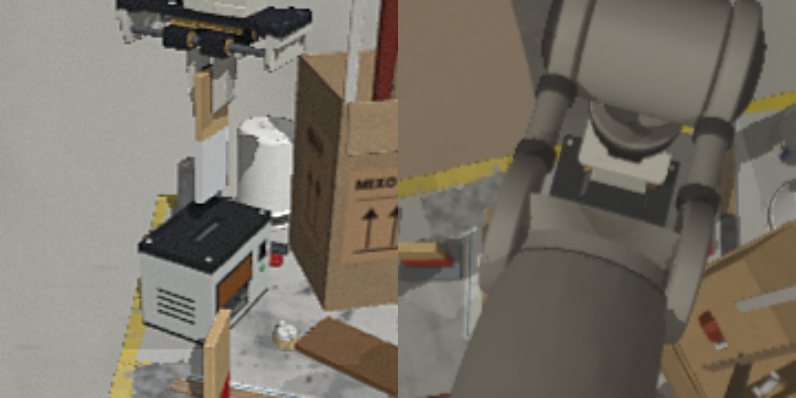

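```bash
python3 - <<'E'
from h import *
for k in(0,1):
    im,d=load("side",k);P=cloud("side",d)
    cv2.imwrite(f"pics/sl{k}.png",cv2.resize(im[155:195,225:285,::-1],None,fx=12,fy=12,interpolation=2))
    print("slot ends",ray("side",[(249.4,178.5),(260,169.4),(254.6,174)],115).round(1).tolist())
b=(P[...,0]>440)&(P[...,0]<580)&(P[...,1]>-110)&(P[...,1]<20)
for lo,hi in((150,230),(235,262),(150,262)):
    m=b&(P[...,2]>lo)&(P[...,2]<hi)
    nc,lab,st,_=cv2.connectedComponentsWithStats(m.astype(np.uint8));i=1+st[1:,4].argmax();Q=P[lab==i]
    print(lo,hi,st[i],cv2.minAreaRect(Q[:,:2].astype(np.float32)),Q[:,2].min(),Q[:,2].max())
# old lid side screws
P0=cloud("side",load("side",0)[1])
print(P0[[164,168,178,181],[250,265,245,268]].round(1).tolist())
y,x=np.nonzero(b&(P[...,2]>150)&(P[...,2]<262));cv2.imwrite("pics/pl.png",cv2.resize(im[95:175,225:285,::-1],None,fx=7,fy=7,interpolation=2))
E
```

```text
slot ends [[512.0, -7.1, 115.0], [500.5, -58.8, 115.0], [506.6, -32.0, 115.0]]
slot ends [[512.0, -7.1, 115.0], [500.5, -58.8, 115.0], [506.6, -32.0, 115.0]]
150 230 [248 126  15  36 418] ((506.04510498046875, -44.771522521972656), (58.498783111572266, 9.491498947143555), 68.99411010742188) 153.764986285749 229.90441399114962
235 262 [247 117  16  15 150] ((504.7268981933594, -43.445865631103516), (55.23831558227539, 13.045735359191895), 66.33196258544922) 235.0793957887206 261.9427445918831
150 262 [247 117  16  45 593] ((504.9519348144531, -43.86825942993164), (59.111202239990234, 13.51880931854248), 67.69969177246094) 153.764986285749 261.9427445918831
[[535.6, -81.9, 113.2], [490.5, -70.4, 114.6], [524.6, -9.8, 112.7], [468.6, -23.1, 106.3]]
```

View pics/sl0.png

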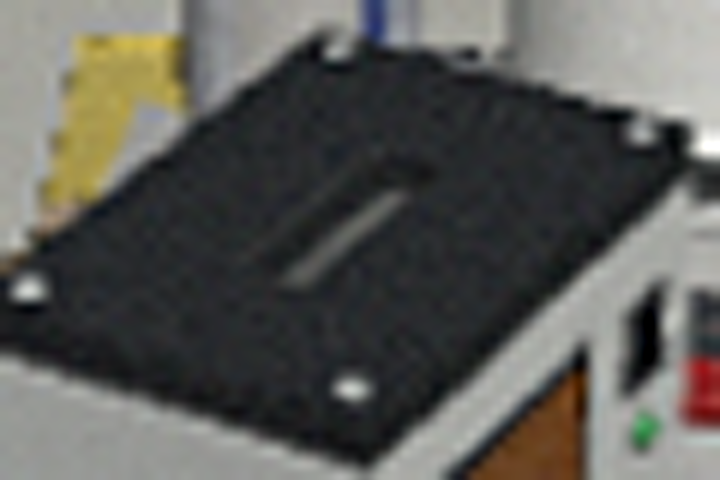

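View pics/pl.png

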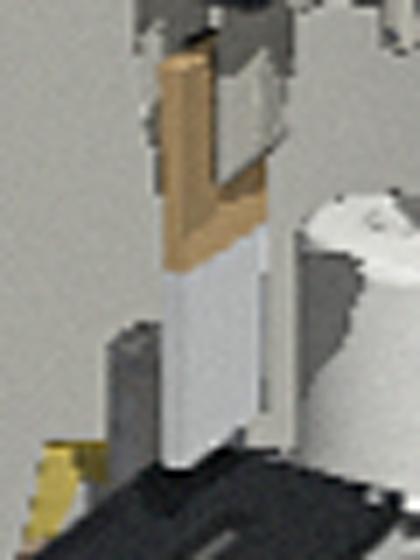

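```bash
python3 - <<'E'
from h import *
S={}
def cent(im,pts,r=4):
    g=cv2.cvtColor(im,cv2.COLOR_RGB2GRAY).astype(float);o=[]
    for x,y in pts:
        x0,y0=int(round(x)),int(round(y));w=g[y0-r:y0+r+1,x0-r:x0+r+1]
        yy,xx=np.mgrid[y0-r:y0+r+1,x0-r:x0+r+1];k=np.hypot(xx-x,yy-y)<=3;ww=np.clip(w-np.median(w)-25,0,None)*k
        o.append(((xx*ww).sum()/ww.sum(),(yy*ww).sum()/ww.sum()))
    return np.array(o)
for n,p in(("side",[(227.5,179.2),(254.2,187.3),(278.3,166),(253.3,159)]),("top",[(257.7,164.2),(303.8,175.8),(296.7,204.6),(250,192.5)])):
    im,_=load(n);c=cent(im,p);R=ray(n,c,116);print(n,c.round(1).tolist());print(R[:,:2].round(1).tolist(),R.mean(0).round(1))
    e=np.roll(R,-1,0)-R;print([ (round(float(np.hypot(*v[:2])),1),round(float(np.degrees(np.arctan2(v[1],v[0])))) ) for v in e])
E
```

```text
side [[226.9, 178.6], [253.9, 186.9], [278.6, 164.8], [253.0, 157.9]]
[[564.3, 11.6], [488.9, 28.2], [460.4, -95.4], [537.3, -112.8]] [512.7 -42.1 116. ]
[(77.1, 168), (126.8, -103), (78.8, -13), (127.3, 78)]
top [[257.3, 163.9], [303.5, 175.4], [296.4, 204.4], [249.6, 192.3]]
[[566.3, 7.5], [538.8, -113.1], [462.1, -95.4], [490.4, 25.4]] [514.4 -43.9 116. ]
[(123.7, -103), (78.7, 167), (124.1, 77), (78.1, -13)]
```

```bash
python3 - <<'E'
from h import *
im,_=load("side",1)
c=im[140:170,238:272,::-1];c=cv2.convertScaleAbs(c,alpha=1.3)
cv2.imwrite("pics/pl2.png",cv2.resize(c,None,fx=20,fy=20,interpolation=0))
p=np.array([(165,465),(190,469),(262,415)]);q=(p+.5)/7-.5+[225,95]
print(q,ray("side",q,155.5).round(1))
E
```

```text
[[248.14285714 161.        ]
 [251.71428571 161.57142857]
 [262.         153.85714286]] [[519.5 -21.4 155.5]
 [510.2 -21.2 155.5]
 [498.3 -68.5 155.5]]
```

View pics/pl2.png

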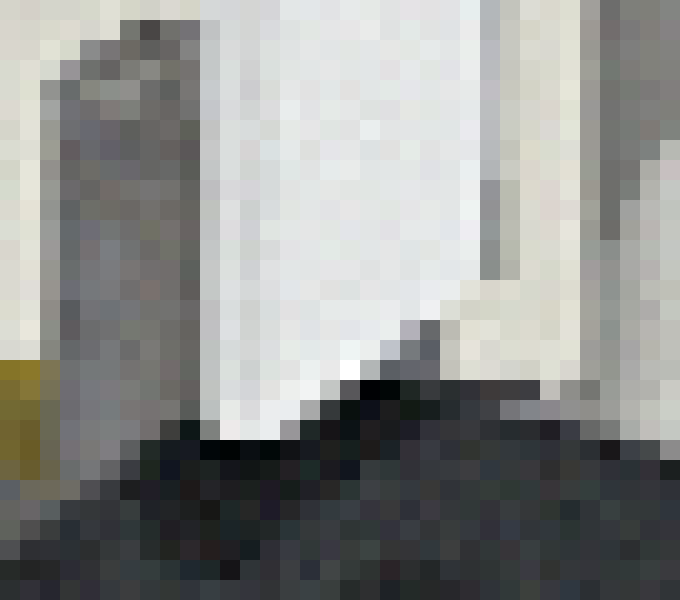

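```bash
python3 rel.py 513.7 -42.8 260 77.2; python3 -m jog '[1,6,3,8,-0.3,1,0,0,6,-0.2,1,0,0,0,0,1,0,0,0,0]'; python3 rel.py 513.7 -42.8 248 77.2
```

```text
t 6.2 pos [509.6 -48.2 281.2] rot [179.46  -0.22  76.69] F [ 0.2 -0.2 -1.2] w 9.9
tool shift [ 6.1  2.5 21.3] turn -0.51
time: 6.6
tool_pos: [514.3, -40.3, 265.9]
tcp_rot: [3.132, -0.004, 1.352]
contact_force: [0.4, -0.7, -0.8]
grip_width: 9.9
t 6.6 pos [514.3 -40.3 265.9] rot [179.47  -0.23  77.44] F [ 0.4 -0.7 -0.8] w 9.9
tool shift [-2.6 -0.2 17.9] turn 0.24
```

```bash
python3 -m jog '[1,-2,0,9,0.2,1,0,0,7,0,1,0,0,0,0,1,0,0,0,0]'; python3 rel.py 513.7 -42.8 246 77.2
python3 - <<'E'
from plant import *
import cv2,numpy as np
I=[capture("side")[0].astype(float) for _ in range(4)]
im=np.mean(I,0).astype(np.uint8);np.savez("side2.npz",im=im,d=np.zeros((384,512)))
cv2.imwrite("pics/c1.png",cv2.resize(cv2.convertScaleAbs(im[125:195,222:287,::-1],alpha=1.3),None,fx=8.5,fy=8.5,interpolation=0))
E
```

```text
time: 7.0
tool_pos: [513.8, -42.6, 248.2]
tcp_rot: [3.133, -0.004, 1.347]
contact_force: [0.4, 0.9, -0.7]
grip_width: 9.6
t 7.0 pos [513.8 -42.6 248.2] rot [179.5   -0.23  77.2 ] F [ 0.4  0.9 -0.7] w 9.6
tool shift [-0.2 -0.   2.2] turn -0.0
```

View pics/c1.png

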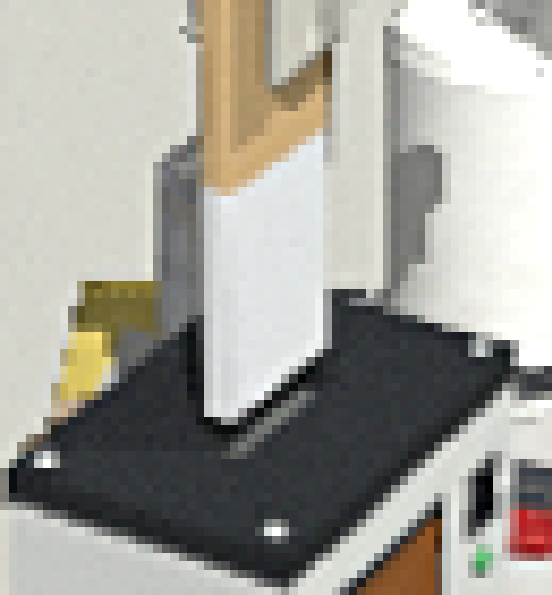

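```bash
python3 - <<'E'
from h import *
c=calibration("side");f=192/np.tan(np.radians(c['fovy']/2))
a=np.radians(77.2);ey=np.array([np.cos(a),np.sin(a)]);ex=np.array([ey[1],-ey[0]])
for z in (121.5,122.8,124):
  for s,t in((5,28),(-5,28),(-5,-28)):
    X=np.r_[np.array([512.7,-42.1])+s*ex+t*ey,z];p=c['R']@X+c['t'];print(z,(p[:2]/p[2]*f+[c['cx'],c['cy']]).round(1),end=' ')
  print()
q=[(245.4,173.9),(248.6,174),(260.3,165.7)];R=ray("side",q,122.8);print(R.round(1),(R[0]+R[2])/2)
E
```

```text
121.5 [246.  173.8] 121.5 [249.5 174.8] 121.5 [260.7 165.4] 
122.8 [246.  173.4] 122.8 [249.4 174.4] 122.8 [260.7 165. ] 
124 [246.  172.9] 124 [249.4 174. ] 124 [260.7 164.6] 
[[524.4 -12.9 122.8]
 [516.6 -14.8 122.8]
 [501.5 -64.4 122.8]] [512.92785722 -38.64844767 122.8       ]
```

```bash
python3 -m jog '[1,0,0,5,0,1,0,0,4,0,1,0,0,0,0]'; python3 rel.py 513.7 -42.8 246 77.2;  python3 -m jog '[1,0,0,4,0,1,0,0,0,0]'; python3 rel.py 513.7 -42.8 225 77.2
```

```text
time: 7.5
tool_pos: [514.2, -42.6, 239.3]
tcp_rot: [3.131, -0.004, 1.347]
contact_force: [0.3, 1.0, -1.1]
grip_width: 9.9
t 7.5 pos [514.2 -42.6 239.3] rot [179.4   -0.23  77.2 ] F [ 0.3  1.  -1.1] w 9.9
tool shift [-0.3 -0.4 -6.8] turn 0.0
time: 7.7
tool_pos: [514.2, -42.5, 234.8]
tcp_rot: [3.131, -0.004, 1.348]
contact_force: [-0.7, 0.2, -0.6]
grip_width: 9.9
t 7.7 pos [514.2 -42.5 234.8] rot [179.42  -0.23  77.21] F [-0.7  0.2 -0.6] w 9.9
tool shift [-0.4 -0.5  9.7] turn 0.01
```

Bottom edge is about 6 mm below the lid top with no contact force. I'll continue gently.

```bash
python3 -m jog '[1,0,0,4,0,1,0,0,4,0,1,0,0,0,0]'; python3 rel.py 513.7 -42.8 225 77.2;  python3 -m jog '[1,0,0,5,0,1,0,0,5,0,1,0,0,0,0]'; python3 rel.py 513.7 -42.8 225 77.2
```

```text
time: 8.0
tool_pos: [514.3, -42.5, 226.0]
tcp_rot: [3.131, -0.004, 1.348]
contact_force: [-0.7, -0.9, -1.2]
grip_width: 9.9
t 8.0 pos [514.3 -42.5 226. ] rot [179.42  -0.23  77.21] F [-0.7 -0.9 -1.2] w 9.9
tool shift [-0.4 -0.5  1. ] turn 0.01
time: 8.3
tool_pos: [514.4, -42.5, 215.0]
tcp_rot: [3.132, -0.004, 1.348]
contact_force: [-0.2, 0.3, -1.3]
grip_width: 9.9
t 8.3 pos [514.4 -42.5 215. ] rot [179.42  -0.23  77.21] F [-0.2  0.3 -1.3] w 9.9
tool shift [ -0.4  -0.5 -10. ] turn 0.01
```

```bash
python3 -m jog '[1,0,0,6,0,1,0,0,6,0,1,0,0,6,0,1,0,0,6,0,1,0,0,0,0]'; python3 rel.py 513.9 -42.6 154 77.2;  python3 -m jog '[1,0,0,6,0,1,0,0,6,0,1,0,0,6,0,1,0,0,0,0]'; python3 rel.py 513.9 -42.6 154 77.2
```

```text
time: 8.8
tool_pos: [514.5, -42.4, 188.6]
tcp_rot: [3.132, -0.004, 1.348]
contact_force: [0.2, -0.6, -0.6]
grip_width: 9.9
t 8.8 pos [514.5 -42.4 188.6] rot [179.46  -0.23  77.21] F [ 0.2 -0.6 -0.6] w 9.9
tool shift [-0.5 -0.9 34.6] turn 0.01
time: 9.2
tool_pos: [514.8, -42.4, 168.9]
tcp_rot: [3.132, -0.004, 1.347]
contact_force: [-0.1, -0.6, -0.5]
grip_width: 9.7
t 9.2 pos [514.8 -42.4 168.9] rot [179.46  -0.23  77.21] F [-0.1 -0.6 -0.5] w 9.7
tool shift [-0.5 -0.9 14.9] turn 0.01
```

```bash
python3 -m jog '[1,0,-0.5,6,0,1,0,0,6,0,1,0,0,0,0,1,0,0,0,0]'; python3 rel.py 513.9 -42.6 154 77.2
python3 - <<'E'
from plant import *
import cv2
im,d=capture("side");cv2.imwrite("pics/f1.png",cv2.resize(im[110:200,215:300,::-1],None,fx=6.5,fy=6.5,interpolation=0))
E
```

```text
time: 9.6
tool_pos: [514.5, -42.2, 155.9]
tcp_rot: [3.132, -0.004, 1.347]
contact_force: [0.1, -1.0, -1.3]
grip_width: 10.1
t 9.6 pos [514.5 -42.2 155.9] rot [179.45  -0.23  77.21] F [ 0.1 -1.  -1.3] w 10.1
tool shift [-0.5 -0.5  1.8] turn 0.01
```

View pics/f1.png

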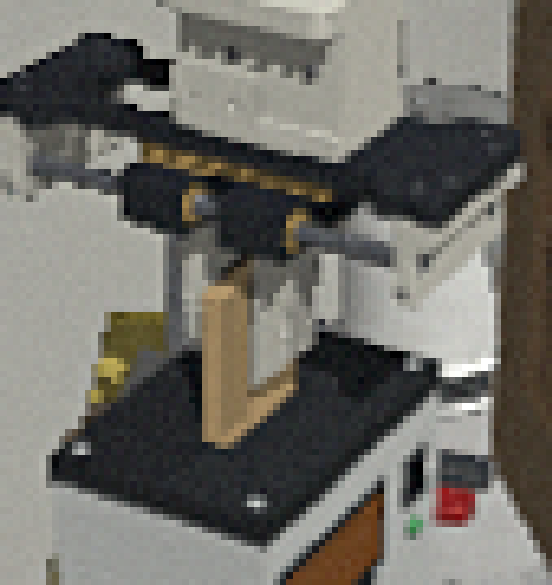

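The plate stands in the slot with only bare board visible above the lid, from (222,290) down to (222,440). The clamp is well clear of the lid. I'll let it settle, check and hand in.

```bash
python3 -m jog '[1,0,0,0,0,1,0,0,0,0,1,0,0,0,0]'; python3 rel.py 513.9 -42.6 154 77.2; python3 -c "
from plant import *
o=get_obs();print(abs(o['dq']).max(),o['moment']);print(close_job())"
```

```text
time: 9.95
tool_pos: [514.7, -42.3, 156.4]
tcp_rot: [3.131, -0.004, 1.348]
contact_force: [0.9, 0.0, -1.6]
grip_width: 9.8
t 9.95 pos [514.7 -42.3 156.4] rot [179.39  -0.23  77.21] F [ 0.9  0.  -1.6] w 9.8
tool shift [-0.5 -0.8  2.4] turn 0.01
0.004385297456712059 [-0.07561761  0.07078091  0.04644983]
the job is handed in; nothing more can be done
None
```

The pale grey plate is hanging in the lamp box slot, still held in the gripper, and the job is handed in at about 10 s. No verdict was reported.

**Which plate:** The stick on the sheet has a pale grey coated end. It lay in shadow at first and blended with the sheet. The red and charcoal sticks lying on the bench beyond the lamp box pointed to grey, and a later picture showed the pale end directly.

**What I did:** I gripped the grey plate by its bare upper part, drew it out of its foot and lowered it through the slot. The force readings showed no sign of contact with the slot.

**Last checks:**
- **Depth:** the bottom edge is about 84 mm below the lid top, worked out from the tool height. The last picture shows only bare board above the lid.
- **Grip:** the finger opening is 9.8 mm on the 10 mm plate.
- **Force:** the vertical force is about −1.6 N, close to the plate's own weight, and the sideways force is under 1 N, so it hangs freely.
- **Stillness:** joint speeds are below 0.005 rad/s.

**Disagreements:** The two cameras placed the plate and the slot 2 to 4 mm apart from each other along y. Their plate-to-slot offsets agreed to about 2 mm, so I used the average. With the plate just above the lid, one reading of the side picture put it about 3.5 mm off along y. Projected onto the same picture, its corners were within about 0.7 px of centred. It then entered without touching. The top camera could not check the fit, because the arm blocked its view.

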